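Slide the ring gauge under the stage clip

ROBOT

A 7-joint arm with a two-finger parallel gripper is mounted at the origin on a cart in front of the work surface, level with it; the furniture and walls round the work are solid. World frame = base frame: x ahead of the robot, y to its left, z up, the work surface at z = 0. Lengths are in m, angles in rad, forces in N, time in s.
With the tool pointing down it reaches from about 0.4 to 0.85 m from the base axis. Payload 10.4 kg.
Tool frame: the origin (TCP) lies midway between the tips of the shut fingers; the grasp point (between the pads) lies 19 mm behind it; z points along the fingers, y is the direction in which the jaws open and shut (so a half turn about z gives the same grasp; the last joint's range is limited). The gripper opens to 85 mm and grips with 20 to 120 N. Pads are 22 mm wide; open, the fingers measure 114 mm over their backs; the gripper's body (76 mm by 85 mm) begins 54 mm behind the grasp point. The pads swing forward as they close: fully open they stand 13 mm farther back than shut.
Start: joints at [-1.288, 0.332, -0.065, 1.46, 0.022, 1.35, -0.088], TCP at [0.188, 0.596, 0.231] pointing down, gripper open.
Joint ranges: [-2.6, 2.6], [-0.5, 2.12], [-1.47, 1.34], [0.16, 2.42], [-1.27, 4.41], [0.06, 2.06], [-2.6, 2.6]. Speed limits (rad/s): [2.22, 2.22, 2.79, 2.79, 3.14, 3.14, 3.14].

INTERFACE

Orientations are given as a unit quaternion [x, y, z, w].
In Python, from workcell import manip, camera, camera_info, workorder, nets gives the robot as it stands.
- The arm moves only by the tool apply_moves, never from a script. Its argument "commands" is a list of rows, each a list of 5 numbers: the shift along the tool's x, y, z in m, then the turn about the tool's z in degrees, then the gripper command: -1 is fully open, 1 is shut, values between are in proportion. A call has 1 to 5 rows; each row shifts and turns the pose as measured when the row begins, along the tool's axes as they then stand; what a row does not reach is not made up. A row lasts 1/12 s, in which the tool goes at most 41.7 mm and 7.16 degrees, less where a joint would pass 70% of its speed; a pose out of reach is approached as far as the arm can. A call is refused whole if a number of a shift passes 0.0417 or a number of a turn 7.16, either way. A call with a gripper value outside its range is refused whole. The fingers move at their own pace and stop on an object; "squeeze" is the grip in N (left out, the last holds). Time passes only in rows, so rows that do not move let the fingers close. It gives the time, the measured TCP pose, the force and the opening at its end, in the units of the state.
- manip.get_obs(): the state, without advancing time (a new reading comes with each control period).
- camera(name): name is "side" or "top"; returns (picture, depth): 384x512x3 uint8, red, green, blue; 384x512 float32, m along the optical axis (not along the pixel's ray), 0 where there is no reading.
- camera_info(name): a dict with "camera_matrix" (3x3 intrinsics, pixels), "xyz" and "rotation" of the camera in the world. Camera axes: x right, y down, z forward; pixel columns grow to the right and rows downward; lengths in m; the calibration is good to about 2 mm. A picture is of the moment at which its call begins. camera_info takes no time and is no camera call.
- workorder.hand_in(): hands the job in, once; it reports no verdict.
Trained networks look in the newest picture that a camera, given by its name, has taken for a name from the list of things; names that differ only in an ending like _2 or _b are one class to them, and where a whole thing is asked for, a point or a joint stands for the part that bears it (a point fixed in the world has none). Each returns a list of dicts, best first, with "conf" (0 to 1); they miss things now and then, are a little off and sometimes report something else, mostly with a low value. They report only what shows in the picture. A call takes as long as a camera call.
- nets.look_for(camera, thing): "rect" ([left, top, width, height] in pixels, round what is visible of it).
- nets.place_of(camera, thing): "xy" ([column, row] in pixels: a listed point, or the origin of a listed thing).
The state is a dict: "clock": time; "joint_pos": joint angles; "joint_velocities": joint speeds; "tau": joint torques, N m; "position": TCP position; "ee_rot": TCP orientation; "ft_force": force on the tool from outside, world axes, zero at the start; "torque": the same for the moment, N m; "grip_width": opening from 0.0 (shut) to 1.0 (fully open).
Only numpy, scipy, OpenCV 4.12 (cv2) and the standard library are available. Lean on these libraries where they do the work, as an engineer would, in place of code of your own. Each camera call takes 0.05 s, during which the arm holds its last target. There are 200 camera calls.

TASK

Load the ring gauge into the clip stage for measuring: with one fingertip press the clip's long treadle down and keep it down, and with the other fingertip push the ring gauge along the plate, beneath the raised toe, until it is fully home against the end fence. Then let the treadle up so that the toe clamps the gauge, and leave everything. The gauge is only pushed, never lifted or tipped, and the other things round the stage stay where they are.

Things in the scene. Friction and masses are not known exactly. Their poses are not given: they have to be found in the camera images.
- stage: Clip stage, an aluminium plate screwed to the desk. Origin at desk height below the centre of the seated gauge; x = push direction (away from the robot, yawed up to 0.35 rad), y left, z up. Plate: x -132 to +52, y -48 to +86 mm, top at z = 10 mm. The lane for the gauge runs along x at y = 0. The clip's hinge line lies along x at y = 44, z = 15.5 mm (x -128 to +33, lugs to z = 22 mm).
- fence (a point): Middle of the near face of the steel end fence across the lane, at plate height: x = 23 mm, y = 0 of the stage. The fence is 56 mm wide, 12 mm thick, 13 mm high.
- mouth (a point): Middle of the lane's mouth on the plate, at x = -80 mm, y = 0 of the stage. Two steel guides 8 mm high flank the lane: about 66 mm apart here, narrowing to 57 mm at x = -20 mm, then straight to the fence. The plate is open towards the robot.
- clip (a joint): Angle of the sprung rocker clip: 0 = released with nothing under the toe (toe blocks the lane), about 0.16 = toe resting on the gauge, 0.35 = treadle fully down on its stop, toe fully up. It must exceed about 0.2 for the gauge to pass. A spring returns it; holding the treadle down takes about 7.5 N at the middle of its width.
- treadle (a point): Part of the clip to press: flat steel plate left of the lane, 3 mm thick, at x -120 to -10, y 44 (hinge) to 82 mm of the stage. This point: on its top face, 20 mm from the hinge line, mid-length. Released it slopes up to the left by 0.35 rad; fully down it is level, its top 17 mm above the desk (7 mm above the plate). A fingertip may slide along it while pressing.
- toe (a point): The clip's toe, a 10 x 10 mm square steel foot over the lane at x = 14 mm, y = 0 of the stage (far rim of the seated gauge). This point: the middle of its underside, 9 mm above the plate when released, 16 mm on the gauge, 23 mm with the treadle fully down. Its arm (x 9 to 19 mm of the stage, top up to 50 mm above the desk) comes from the hinge.
- ring_gauge: Steel ring gauge, a flat knurled ring 46 mm in diameter and 16 mm high with a bore, 0.1 to 0.2 kg, lying flat on the plate in the mouth of the lane, its centre at x -62 to -42 mm and y -4 to +4 mm of the stage. Origin in the centre of its underside, z up.
- plug_gauge: Plug gauge, black handled rod 108 x 18 x 16 mm, lying on the desk right of the stage. Bystander.
- sample_flange: Brass coloured sample flange with a hub, 40 mm in diameter, 16 mm high, on the desk right of the stage. Bystander.
- gauge_block_0: Steel gauge block 35 x 9 x 20 mm on the desk beyond the stage. Bystander.
- hex_key: Black hex key 94 x 36 x 8 mm on the desk right of the stage, beyond the plug gauge. Bystander.
- v_block: Steel V-block 45 x 40 x 36 mm on the desk beyond the stage. Bystander.

How it is judged:
On the way, in this order (a step that is already met when the one before it is completed fails the run):
1. A finger holds the clip open by its treadle (clip beyond 0.2 rad) while the gauge is still outside the toe (value of joint clip above 0.2 rad and contact force between the fingers and clip above 0.3 N and x of ring_gauge in the frame of stage below -0.018 m), for 0.1 s.
2. With a finger still holding the treadle down, the gauge has been pushed home, within 3 mm of the seat (value of joint clip above 0.2 rad and contact force between the fingers and clip above 0.3 N and x of ring_gauge in the frame of stage above -0.003 m), for 0.1 s.
At the end, for the whole second after the job is handed in: The ring gauge lies flat and still on the plate, its centre within 3 mm of the seat along the lane (against the end fence) and 7 mm across it; the released clip's toe rests on it (clip angle 0.11 to 0.21 rad) and clamps it with more than 0.5 N (x of ring_gauge in the frame of stage between -0.003 and 0.003 m and y of ring_gauge in the frame of stage between -0.007 and 0.007 m and z of ring_gauge in the frame of stage below 0.012 m and angle between ring_gauge's own z axis and vertical below 0.06 rad and value of joint clip between 0.11 and 0.21 rad and contact force between clip and ring_gauge above 0.5 N and linear speed of ring_gauge below 0.01 m/s); the robot touches nothing.
It fails at once if the ring gauge is lifted more than 5 mm off the plate or tipped by more than 0.2 rad (z of ring_gauge in the frame of stage above 0.015 m or angle between ring_gauge's own z axis and vertical above 0.2 rad).
It fails at once if a bystander is moved more than 15 mm (distance of any of plug_gauge, sample_flange, gauge_block_0, hex_key, v_block from where it was at the start of the episode above 0.015 m).
It also fails if it takes over 32 s, if anything falls off the work surface, if the arm or the gripper's body presses on something with over 40 N, if the wrist force passes 120 N, or if a joint passes its speed limit or range.

## Working session

There is one attempt and no reset: what is moved stays moved. The work goes in short steps, Python scripts to look and compute and a tool call to move; the robot and the scene stay as the last step left them, time stands still between calls to the robot, and variables do not carry over. Pictures are saved under pics/ and viewed, about 8 in all and at most 12, crops included, and the job is handed in when it is done.

Besides the shell and the picture viewer there is one more tool, called as name(argument=value, ...) on one line, values as JSON. apply_moves: Moves the arm, as the interface text tells. Its arguments: {"type":"object","properties":{"commands":{"type":"array","items":{"type":"array","items":{"type":"number"}}},"squeeze":{"type":"number"}},"required":["commands"]}

```bash
mkdir -p pics; ls; cat > h.py <<'E'
import numpy as np,cv2
from workcell import manip,camera,camera_info,workorder,nets
def world(cam,uv,z=None,depth=None):
    i=camera_info(cam);K=np.array(i["camera_matrix"]);R=np.array(i["rotation"]);t=np.array(i["xyz"])
    r=R@np.linalg.solve(K,[uv[0],uv[1],1.])
    return t+r*((z-t[2])/r[2] if z is not None else depth)
E
python3 - <<'E'
from h import *
np.set_printoptions(precision=4,suppress=True)
o=manip.get_obs();print({k:np.round(v,3) for k,v in o.items()})
for c in("top","side"):
    im,d=camera(c);cv2.imwrite(f"pics/{c}0.png",im[:,:,::-1]);i=camera_info(c);print(c,i)
    for n,z in(("fence",.01),("mouth",.01),("treadle",.026),("toe",.019),("ring_gauge",.01),("stage",0)):
        for p in nets.place_of(c,n)[:2]:print(n,np.round(p["xy"],1),round(p["conf"],2),world(c,p["xy"],z))
E
```

```text
pics
{'clock': np.float64(0.0), 'joint_pos': array([-1.288,  0.333, -0.065,  1.461,  0.022,  1.35 , -0.088]), 'joint_velocities': array([-0.002, -0.001,  0.   ,  0.001,  0.001, -0.001,  0.001]), 'tau': array([ -0.001, -62.545,   0.049, -39.161,   0.016,   0.01 ,  -0.   ]), 'position': array([0.188, 0.596, 0.23 ]), 'ee_rot': array([ 0.152,  0.988, -0.001, -0.   ]), 'ft_force': array([ 0.488, -0.247, -0.217]), 'torque': array([-0.048, -0.003,  0.011]), 'grip_width': np.float64(1.001)}
top {'camera_matrix': array([[458.9931,   0.    , 255.0739],
       [  0.    , 458.9931, 193.4333],
       [  0.    ,   0.    ,   1.    ]]), 'xyz': array([ 0.5463, -0.1448,  0.8831]), 'rotation': array([ 0.7149, -0.6973,  0.0305, -0.0404])}Traceback (most recent call last):
  File "<stdin>", line 7, in <module>
  File "h.py", line 5, in world
    r=R@np.linalg.solve(K,[uv[0],uv[1],1.])
      ~^~~~~~~~~~~~~~~~~~~~~~~~~~~~~~~~~~~~
ValueError: matmul: Input operand 1 has a mismatch in its core dimension 0, with gufunc signature (n?,k),(k,m?)->(n?,m?) (size 3 is different from 4)
```

Rotation is a quaternion.

```bash
sed -i 's/R=np.array(i\["rotation"\])/R=Rotation.from_quat(i["rotation"]).as_matrix()/; 1a from scipy.spatial.transform import Rotation' h.py
python3 - <<'E'
from h import *
np.set_printoptions(precision=4,suppress=True)
for c in("top","side"):
    im,d=camera(c);cv2.imwrite(f"pics/{c}0.png",im[:,:,::-1])
    if c=="side":print(camera_info(c)["xyz"])
    for n,z in(("fence",.01),("mouth",.01),("treadle",.026),("toe",.019),("ring_gauge",.01),("stage",0)):
        for p in nets.place_of(c,n)[:2]:print(n,np.round(p["xy"],1),round(p["conf"],2),world(c,p["xy"],z))
a=cv2.imread("pics/top0.png");b=cv2.imread("pics/side0.png");cv2.imwrite("pics/a.png",cv2.resize(a,(800,600)));cv2.imwrite("pics/b.png",cv2.resize(b,(800,600)))
E
```

```text
fence [247.9 182.4] 0.81 [ 0.6549 -0.1172  0.01  ]
mouth [227.5 232.8] 0.65 [ 0.5576 -0.0811  0.01  ]
mouth [264.1 144.2] 0.2 [ 0.73   -0.1465  0.01  ]
treadle [196.1 216.8] 0.78 [ 0.5858 -0.0226  0.026 ]
toe [242.4 184.2] 0.86 [ 0.6501 -0.1072  0.019 ]
ring_gauge [235.  217.1] 0.61 [ 0.5878 -0.0945  0.01  ]
stage [242.6 193.1] 0.83 [ 0.635  -0.1072  0.    ]
[0.2062 0.4634 0.489 ]
fence [236.8 209.4] 0.95 [ 0.6486 -0.115   0.01  ]
mouth [240.8 220.2] 0.7 [ 0.6231 -0.0918  0.01  ]
treadle [234.3 240.6] 0.58 [ 0.5848 -0.0225  0.026 ]
treadle [238.8 208.2] 0.31 [ 0.6332 -0.1006  0.026 ]
toe [236.6 204. ] 0.67 [ 0.6509 -0.1179  0.019 ]
ring_gauge [263.5 227.9] 0.8 [ 0.5783 -0.0946  0.01  ]
stage [240.5 220.9] 0.84 [ 0.6309 -0.1014  0.    ]
```

View pics/a.png

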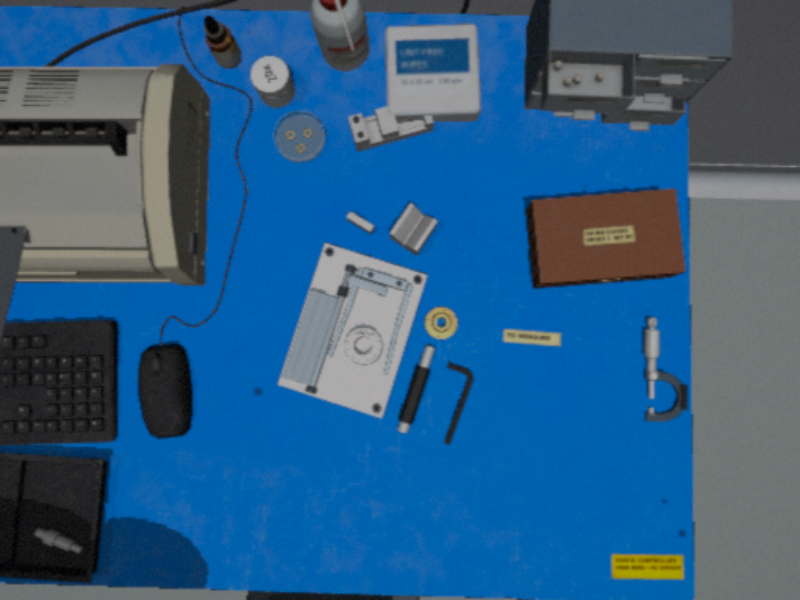

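View pics/b.png

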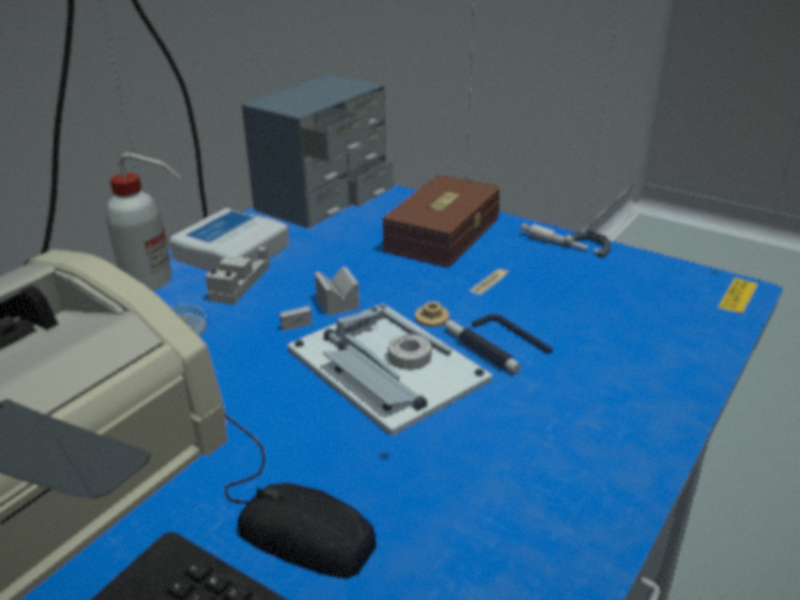

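```bash
cat >> h.py <<'E'
def plate(im):
    hsv=cv2.cvtColor(im,cv2.COLOR_RGB2HSV);m=((hsv[:,:,1]<110)&(hsv[:,:,2]>60)).astype(np.uint8)
    roi=np.zeros_like(m);roi[150:275,170:280]=1;m=cv2.morphologyEx(m*roi,cv2.MORPH_CLOSE,np.ones((7,7)))
    c=max(cv2.findContours(m,cv2.RETR_EXTERNAL,cv2.CHAIN_APPROX_NONE)[0],key=cv2.contourArea)
    w=np.array([world("top",p,.01)[:2]*1e3 for p in c[:,0]],np.float32)
    return c,cv2.minAreaRect(w),cv2.boxPoints(cv2.minAreaRect(w))
E
python3 - <<'E'
from h import *
im=cv2.imread("pics/top0.png")[:,:,::-1].copy()
c,r,b=plate(im);print(r);print(b)
v=im[:,:,::-1].copy();cv2.drawContours(v,[c],-1,(0,0,255),1)
cv2.imwrite("pics/c.png",cv2.resize(v[145:280,165:300],(750,750),interpolation=2)[:600])
cv2.imwrite("pics/c.png",cv2.resize(v[145:280,145:325],(800,600),interpolation=cv2.INTER_CUBIC))
E
```

```text
((595.3650512695312, -92.8919906616211), (168.48887634277344, 183.71775817871094), 73.76530456542969)
[[ 483.61664  -148.09592 ]
 [ 660.0086   -199.45837 ]
 [ 707.11346   -37.688065]
 [ 530.7215     13.674393]]
```

View pics/c.png

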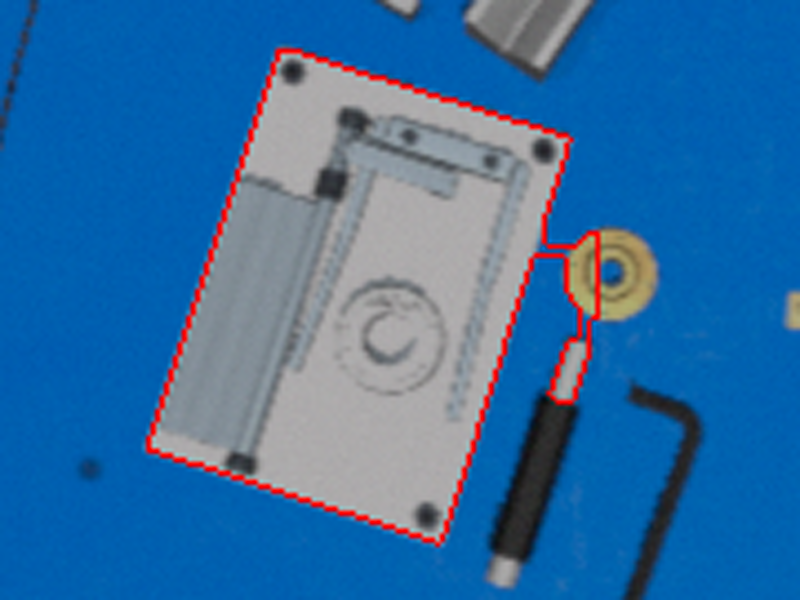

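```bash
cat >> h.py <<'E'
T=None
def fit():
    px=np.array([(277,48),(570,137),(441,544),(148,450)])/4.444+[145-.4,145-.4]
    W=np.array([world("top",p,.01)[:2] for p in px]);S=np.array([(52,86),(52,-48),(-132,-48),(-132,86)])/1e3
    H=(S-S.mean(0)).T@(W-W.mean(0));a=np.arctan2(H[0,1]-H[1,0],H[0,0]+H[1,1])
    R=np.array([[np.cos(a),-np.sin(a)],[np.sin(a),np.cos(a)]]);t=W.mean(0)-R@S.mean(0)
    return a,R,t,(W-t)@R-S
def st(p): a,R,t,_=fit(); return R.T@(np.array(p)[:2]-t)
def tcp():
    o=manip.get_obs();a,R,t,_=fit();X=Rotation.from_quat(o["ee_rot"]).as_matrix()
    print("clk %.2f stage xy %s z %.1f"%(o["clock"],np.round(st(o["position"])*1e3,1),o["position"][2]*1e3),"yaw err deg %.2f"%np.degrees(np.arctan2(-X[1,0],-X[0,0])-a),"F",np.round(o["ft_force"],1),"w %.3f"%o["grip_width"],"tilt",np.round(X[:2,2],3))
E
python3 - <<'E'
from h import *
a,R,t,e=fit();print(a,t,(e*1e3).round(1))
for n,uv,z in(("ring",(389/4.444+144.6,336/4.444+144.6),.026),("fence",(247.9,182.4),.01),("mouth",(227.5,232.8),.01),("treadle",(196.1,216.8),.026),("toe",(242.4,184.2),.019),("ringnet",(235,217.1),.01)):print(n,(st(world("top",uv,z))*1e3).round(1))
for n,uv,z in(("ring",(263.5,227.9),.01),("fence",(236.8,209.4),.01)):print(n,(st(world("side",uv,z))*1e3).round(1))
tcp()
p=manip.get_obs()["position"];g=t+R@[-.112,.035];X=Rotation.from_quat(manip.get_obs()["ee_rot"]).as_matrix();print("goal",g,"shift in tool",X.T@np.r_[g-p[:2],0])
E
```

```text
-0.27725580371498637 [ 0.63323611 -0.10503528] [[-1.2 -0.5]
 [-0.8  0.5]
 [ 0.8  1.4]
 [ 1.2 -1.4]]
ring [-54.2  -0. ]
fence [24.1 -5.8]
mouth [-79.2   2.3]
treadle [-68.2  66.3]
toe [16.8  2.6]
ringnet [-46.6  -2.3]
ring [-55.7  -5. ]
fence [17.6 -5.4]
clk 0.80 stage xy [-620.   552.5] z 231.4 yaw err deg -1.63 F [-0.4 -0.6  0.2] w 0.995 tilt [0. 0.]
goal [ 0.53509347 -0.04071558] shift in tool [-5.22545960e-01 -5.02751768e-01 -5.50823892e-05]
```

apply_moves(commands=[[-0.0286, -0.028, 0, -0.6, -0.32], [-0.0286, -0.028, 0, -0.5, -0.32], [-0.0286, -0.028, 0, -0.5, -0.32], [-0.0286, -0.028, 0, 0, -0.32], [-0.0286, -0.028, 0, 0, -0.32]])

```text
clock: 1.22
position: [0.2813, 0.4219, 0.2284]
ee_rot: [0.13, 0.991, 0.0, -0.002]
ft_force: [0.3, 0.5, -0.3]
grip_width: 0.657
```

apply_moves(commands=[[-0.0286, -0.028, 0, 0, -0.32], [-0.0286, -0.028, 0, 0, -0.32], [-0.0286, -0.028, 0, 0, -0.32], [-0.0286, -0.028, 0, 0, -0.32], [-0.0286, -0.028, 0, 0, -0.32]])

```text
clock: 1.63
position: [0.3859, 0.2413, 0.2287]
ee_rot: [0.13, 0.992, 0.002, -0.002]
ft_force: [1.7, 1.0, 1.0]
grip_width: 0.659
```

```bash
python3 -c "
from h import *
tcp()"
```

```text
clk 1.63 stage xy [-332.7  265.4] z 228.7 yaw err deg 0.94 F [1.7 1.  1. ] w 0.659 tilt [-0.003  0.005]
```

apply_moves(commands=[[-0.028, -0.028, 0, 0.3, -0.32], [-0.028, -0.028, 0, 0.3, -0.32], [-0.028, -0.028, 0, 0, -0.32], [-0.028, -0.028, 0, 0, -0.32], [-0.028, -0.028, 0, 0, -0.32]])

```text
clock: 2.05
position: [0.487, 0.0593, 0.2296]
ee_rot: [0.135, 0.991, 0.004, 0.0]
ft_force: [0.9, 1.8, -0.4]
grip_width: 0.657
```

apply_moves(commands=[[-0.024, -0.024, 0, 0, -0.32], [-0.02, -0.02, 0, 0, -0.32], [-0.02, -0.02, 0, 0, -0.32], [0, 0, 0, 0, -0.32]])

```text
clock: 2.38
position: [0.5351, -0.0332, 0.2305]
ee_rot: [0.14, 0.99, 0.003, 0.003]
ft_force: [0.1, -0.6, -0.4]
grip_width: 0.658
```

```bash
python3 -c "
from h import *
tcp()"
```

```text
clk 2.38 stage xy [-114.    42.2] z 230.5 yaw err deg -0.25 F [ 0.1 -0.6 -0.4] w 0.658 tilt [0.006 0.006]
```

apply_moves(commands=[[-0.005, -0.004, 0.04, 0, -0.32], [-0.004, -0.003, 0.04, 0, -0.32], [0, 0, 0.04, 0, -0.32], [0, 0, 0.035, 0, -0.32], [0, 0, 0, 0, -0.32]])

```text
clock: 2.8
position: [0.5471, -0.0443, 0.0737]
ee_rot: [0.143, 0.99, 0.004, 0.007]
ft_force: [-1.4, 0.6, -0.5]
grip_width: 0.658
```

```bash
python3 - <<'E'
from h import *
tcp()
a,_=camera("top");b,_=camera("side");tcp()
s=lambda v:cv2.resize(v[:,:,::-1],(400,600) if 0 else (400,400),interpolation=cv2.INTER_CUBIC)
cv2.imwrite("pics/d.png",np.hstack([s(a[145:285,155:295]),s(b[160:300,170:310])]))
E
```

```text
clk 2.80 stage xy [-99.5  34.9] z 73.7 yaw err deg -0.52 F [-1.4  0.6 -0.5] w 0.658 tilt [0.016 0.006]
clk 2.90 stage xy [-96.3  35.5] z 79.5 yaw err deg -0.53 F [0.1 0.3 1. ] w 0.658 tilt [0.023 0.007]
```

View pics/d.png

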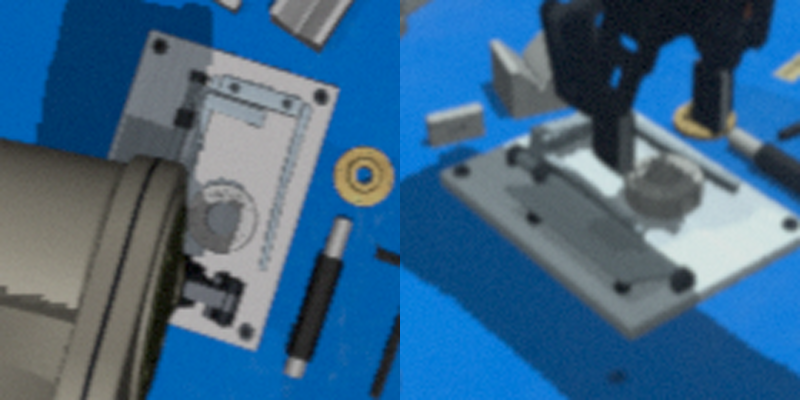

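apply_moves(commands=[[0.003, 0, 0.01, 0, -0.32], [0.003, 0, 0.01, 0, -0.32], [0.002, 0, 0.01, -0.3, -0.32], [0, 0, 0.008, 0, -0.32], [0, 0, 0, 0, -0.32]])

```text
clock: 3.32
position: [0.5485, -0.0404, 0.0468]
ee_rot: [0.139, 0.99, 0.007, 0.017]
ft_force: [0.2, 0.2, -0.3]
grip_width: 0.665
```

```bash
python3 -c "
from h import *
tcp()"
```

```text
clk 3.32 stage xy [-99.2  39. ] z 46.8 yaw err deg -0.12 F [ 0.2  0.2 -0.3] w 0.665 tilt [0.036 0.01 ]
```

apply_moves(commands=[[0.002, -0.002, 0.006, 0, -0.32], [0, -0.002, 0.006, 0, -0.32], [0, -0.001, 0.004, 0, -0.32], [0, 0, 0.004, 0, -0.32], [0, 0, 0, 0, -0.32]])

```text
clock: 3.73
position: [0.5462, -0.0449, 0.0253]
ee_rot: [0.139, 0.99, 0.008, 0.018]
ft_force: [-0.1, 1.2, -0.4]
grip_width: 0.659
```

```bash
python3 -c "
from h import *
tcp()"
```

```text
clk 3.73 stage xy [-100.2   34. ] z 25.3 yaw err deg -0.12 F [-0.1  1.2 -0.4] w 0.659 tilt [0.037 0.01 ]
```

apply_moves(commands=[[0, 0, 0.004, 0, -0.32], [0, 0, 0.004, 0, -0.32], [0, 0, 0.003, 0, -0.32], [0, 0, 0, 0, -0.32]])

```text
clock: 4.07
position: [0.5477, -0.0441, 0.0141]
ee_rot: [0.139, 0.99, 0.008, 0.018]
ft_force: [-2.5, -1.1, 5.6]
grip_width: 0.661
```

```bash
python3 -c "
from h import *
tcp()"
```

```text
clk 4.07 stage xy [-99.   35.2] z 14.1 yaw err deg -0.11 F [-2.5 -1.1  5.6] w 0.661 tilt [0.038 0.011]
```

apply_moves(commands=[[0, 0, 0.002, 0, -0.32], [0, 0, 0.001, 0, -0.32], [0, 0, 0, 0, -0.32]])

```text
clock: 4.32
position: [0.5478, -0.0439, 0.0121]
ee_rot: [0.139, 0.99, 0.009, 0.018]
ft_force: [-3.2, 0.3, 7.0]
grip_width: 0.658
```

```bash
python3 - <<'E'
from h import *
a,_=camera("top");b,_=camera("side");tcp()
s=lambda v:cv2.resize(v[:,:,::-1],(400,400),interpolation=cv2.INTER_CUBIC)
cv2.imwrite("pics/e.png",np.hstack([s(a[145:285,155:295]),s(b[180:270,200:290])]))
E
```

```text
clk 4.42 stage xy [-98.9  35.4] z 12.0 yaw err deg -0.09 F [-4.2  0.1  7.6] w 0.661 tilt [0.038 0.012]
```

View pics/e.png

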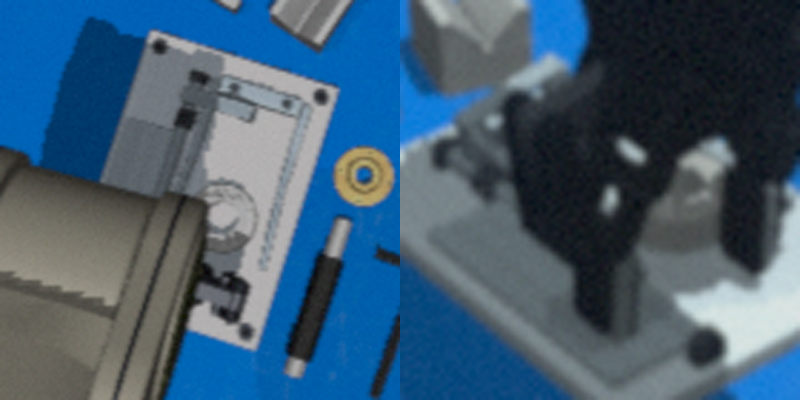

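apply_moves(commands=[[-0.004, 0, 0.0004, 0, -0.32], [-0.004, 0, 0.0004, 0, -0.32], [-0.004, 0, 0.0004, 0, -0.32], [-0.004, 0, 0.0004, 0, -0.32]])

```text
clock: 4.75
position: [0.5609, -0.0469, 0.0118]
ee_rot: [0.138, 0.99, 0.01, 0.015]
ft_force: [-7.1, 1.8, 11.8]
grip_width: 0.661
```

```bash
python3 -c "
from h import *
tcp()"
```

```text
clk 4.75 stage xy [-85.5  36.1] z 11.8 yaw err deg -0.01 F [-7.1  1.8 11.8] w 0.661 tilt [0.032 0.016]
```

apply_moves(commands=[[-0.005, 0, 0.0001, 0, -0.32], [-0.005, -0.0005, 0.0001, 0, -0.32], [-0.005, -0.0005, 0.0001, 0, -0.32], [-0.005, 0, 0.0001, 0, -0.32]])

```text
clock: 5.08
position: [0.5775, -0.0518, 0.0121]
ee_rot: [0.137, 0.99, 0.011, 0.011]
ft_force: [-5.5, 0.8, 6.4]
grip_width: 0.66
```

```bash
python3 - <<'E'
from h import *
a,_=camera("top");b,_=camera("side");tcp()
s=lambda v:cv2.resize(v[:,:,::-1],(400,400),interpolation=cv2.INTER_CUBIC)
cv2.imwrite("pics/f.png",np.hstack([s(a[145:285,155:295]),s(b[180:270,200:290])]))
E
```

```text
clk 5.18 stage xy [-67.3  36. ] z 12.3 yaw err deg 0.08 F [-2.   0.4  7.1] w 0.656 tilt [0.026 0.019]
```

View pics/f.png

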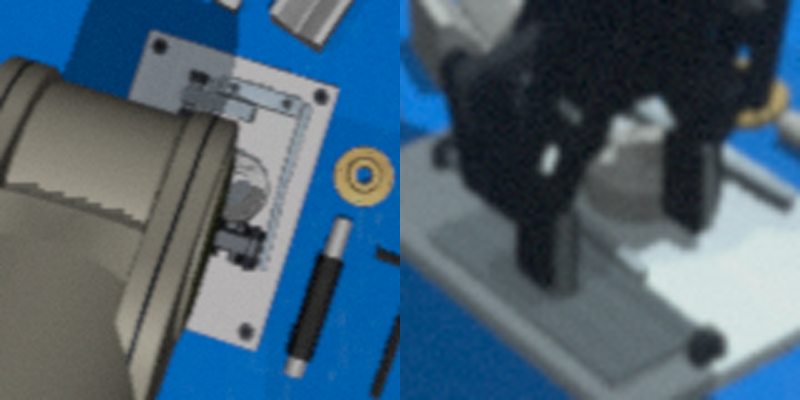

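apply_moves(commands=[[-0.004, -0.0003, 0.0004, 0, -0.32], [-0.004, -0.0003, 0.0003, 0, -0.32], [-0.004, -0.0003, 0.0002, 0, -0.32], [-0.004, 0, 0.0002, 0, -0.32], [-0.004, 0, 0.0002, 0, -0.32]])

```text
clock: 5.6
position: [0.5943, -0.0562, 0.0119]
ee_rot: [0.136, 0.991, 0.013, 0.007]
ft_force: [-5.8, 0.9, 9.4]
grip_width: 0.665
```

```bash
python3 -c "
from h import *
tcp()"
```

```text
clk 5.60 stage xy [-50.8  36.3] z 11.9 yaw err deg 0.19 F [-5.8  0.9  9.4] w 0.665 tilt [0.018 0.024]
```

apply_moves(commands=[[-0.004, -0.0003, 0.0003, 0.2, -0.32], [-0.004, -0.0003, 0.0002, 0, -0.32], [-0.004, -0.0003, 0.0002, 0, -0.32], [-0.003, 0, 0.0002, 0, -0.32]])

```text
clock: 5.93
position: [0.6065, -0.0595, 0.0119]
ee_rot: [0.138, 0.99, 0.014, 0.004]
ft_force: [-6.4, 1.7, 8.4]
grip_width: 0.662
```

```bash
python3 - <<'E'
from h import *
a,_=camera("top");b,_=camera("side");tcp()
s=lambda v:cv2.resize(v[:,:,::-1],(400,400),interpolation=cv2.INTER_CUBIC)
cv2.imwrite("pics/g.png",np.hstack([s(a[145:235,205:295]),s(b[180:270,200:290])]))
E
```

```text
clk 6.03 stage xy [-37.8  36.5] z 11.9 yaw err deg 0.07 F [-3.2  0.4  7.2] w 0.657 tilt [0.012 0.027]
```

View pics/g.png

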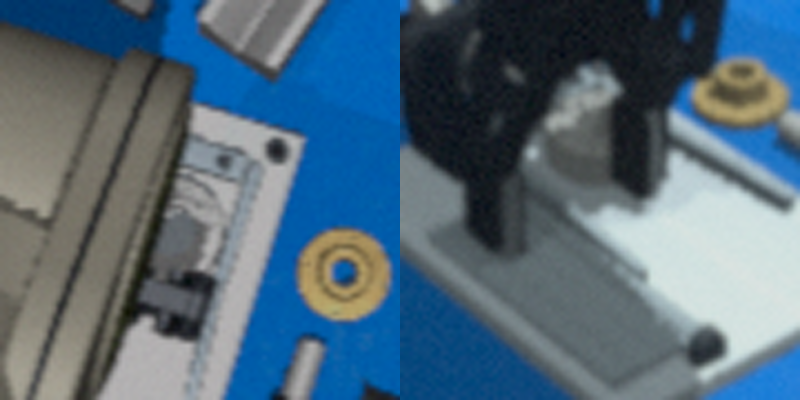

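apply_moves(commands=[[-0.003, 0, 0.0003, 0, -0.32], [-0.003, 0, 0.0002, 0, -0.32]])

```text
clock: 6.2
position: [0.6113, -0.0605, 0.0119]
ee_rot: [0.137, 0.99, 0.015, 0.002]
ft_force: [-5.2, 1.5, 8.4]
grip_width: 0.66
```

apply_moves(commands=[[-0.003, 0, 0.0003, 0, -0.32], [0, 0, 0.0002, 0, -0.32]])

```text
clock: 6.37
position: [0.6131, -0.0606, 0.0119]
ee_rot: [0.137, 0.99, 0.016, 0.0]
ft_force: [-2.0, -0.4, 5.6]
grip_width: 0.659
```

```bash
python3 -c "
from h import *
tcp()"
```

```text
clk 6.37 stage xy [-31.5  37.2] z 11.9 yaw err deg 0.12 F [-2.  -0.4  5.6] w 0.659 tilt [0.005 0.031]
```

apply_moves(commands=[[-0.003, -0.0005, 0.0003, 0, -0.32], [-0.003, -0.0005, 0.0003, 0, -0.32]])

```text
clock: 6.53
position: [0.6135, -0.0607, 0.0115]
ee_rot: [0.137, 0.99, 0.018, -0.006]
ft_force: [-22.5, 6.7, 26.5]
grip_width: 0.661
```

```bash
python3 - <<'E'
from h import *
tcp();a,_=camera("top");b,_=camera("side");tcp()
s=lambda v:cv2.resize(v[:,:,::-1],(400,400),interpolation=cv2.INTER_CUBIC)
cv2.imwrite("pics/i.png",np.hstack([s(a[160:220,225:285]),s(b[180:240,210:270])]))
E
```

```text
clk 6.53 stage xy [-31.1  37.3] z 11.5 yaw err deg 0.15 F [-22.5   6.7  26.5] w 0.661 tilt [-0.007  0.036]
clk 6.63 stage xy [-31.1  37.3] z 11.6 yaw err deg 0.14 F [-19.5   6.7  21.9] w 0.663 tilt [-0.007  0.037]
```

View pics/i.png

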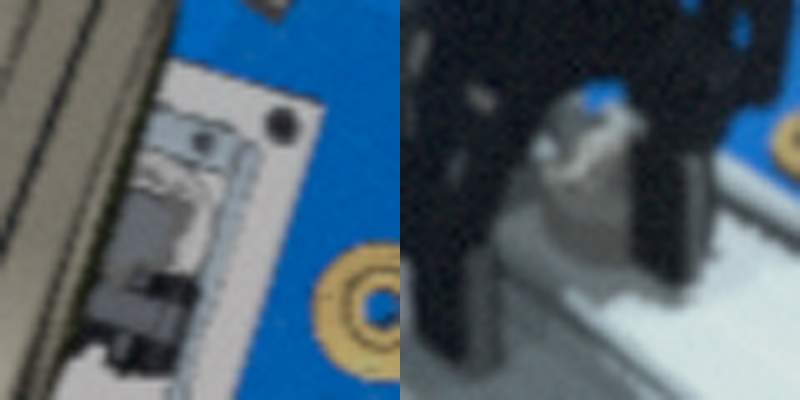

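apply_moves(commands=[[0.002, 0, 0, 0, -0.32], [0.003, 0, 0, 0, -0.32], [0.002, 0, -0.001, 0, -0.32], [0, 0, 0, 0, -0.32]])

```text
clock: 6.97
position: [0.6094, -0.0597, 0.0156]
ee_rot: [0.138, 0.99, 0.018, -0.003]
ft_force: [-2.4, 0.4, 4.0]
grip_width: 0.658
```

apply_moves(commands=[[0, 0, -0.003, 0, -0.32], [0, 0, -0.003, 0, -0.32], [0, 0, -0.003, 0, -0.32], [0, 0, -0.003, 0, -0.32], [0, 0, -0.004, 0, -0.32]])

```text
clock: 7.38
position: [0.6077, -0.0601, 0.0309]
ee_rot: [0.137, 0.99, 0.017, -0.005]
ft_force: [0.6, -0.3, 0.9]
grip_width: 0.659
```

apply_moves(commands=[[0, 0, -0.01, 0, -0.32], [0, 0, -0.02, 0, -0.32], [0, 0, -0.03, 0, -0.32], [0.01, 0, -0.03, 0, -0.32], [0.02, 0, -0.03, 0, -0.32]])

```text
clock: 7.8
position: [0.5769, -0.0566, 0.1519]
ee_rot: [0.138, 0.99, 0.016, -0.01]
ft_force: [0.3, -0.2, 0.3]
grip_width: 0.659
```

apply_moves(commands=[[0.025, 0.025, -0.01, 0, -0.32], [0.025, 0.025, -0.01, 0, -0.32], [0.025, 0.025, 0, 0, -0.32], [0.025, 0.025, 0, 0, -0.32], [0.02, 0.02, 0, 0, -0.32]])

```text
clock: 8.22
position: [0.495, 0.0876, 0.1905]
ee_rot: [0.145, 0.989, 0.017, -0.002]
ft_force: [0.8, 0.1, 0.1]
grip_width: 0.657
```

```bash
python3 - <<'E'
from h import *
tcp();a,_=camera("top")
for n,z in(("ring_gauge",.01),("toe",.026)):
    for p in nets.place_of("top",n)[:1]:print(n,p["conf"],(st(world("top",p["xy"],z))*1e3).round(1))
b,_=camera("side");tcp()
s=lambda v:cv2.resize(v[:,:,::-1],(400,400),interpolation=cv2.INTER_CUBIC)
cv2.imwrite("pics/j.png",np.hstack([s(a[150:250,190:290]),s(b[180:270,200:290])]))
E
```

```text
clk 8.22 stage xy [-185.7  147.5] z 190.5 yaw err deg -0.76 F [0.8 0.1 0.1] w 0.657 tilt [-0.     0.034]
ring_gauge 0.66 [25.4  0.6]
toe 0.76 [15.9  0.4]
clk 8.42 stage xy [-184.4  146.4] z 189.9 yaw err deg -0.70 F [ 0.5 -0.5  0.1] w 0.657 tilt [-0.001  0.033]
```

View pics/j.png

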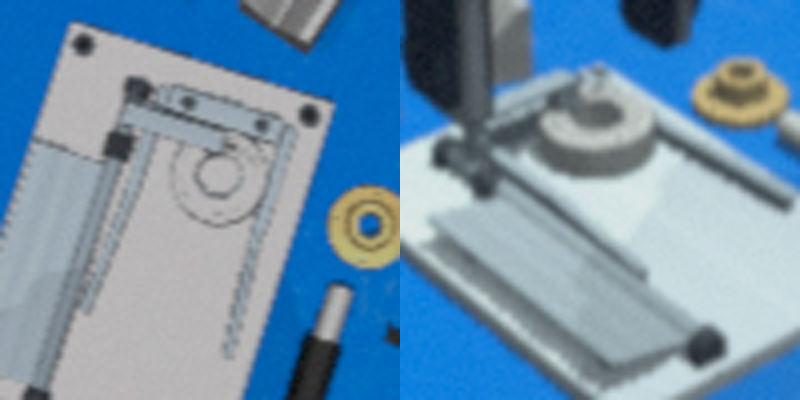

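```bash
python3 - <<'E'
from h import *
for n,u,z in(("bore",(219,178),.026),("outline c",(219,178),.026),("near rim",(213,227),.026),("screw1",(188,102),.023),("screw2",(262,125),.023),("plate FR",(334,102),.01),("plate FL",(73,22),.01)):
    print(n,(st(world("top",(190+u[0]/4-.4,150+u[1]/4-.4),z))*1e3).round(1))
a,_=camera("top")
cv2.imwrite("pics/k.png",cv2.resize(a[168:212,222:274,::-1],(780,660),interpolation=cv2.INTER_CUBIC)[:600])
E
```

```text
bore [-0.7 -7.1]
outline c [-0.7 -7.1]
near rim [-23.5 -11.3]
screw1 [29.6 18. ]
screw2 [ 29.5 -18.7]
plate FR [ 51.9 -47.7]
plate FL [51.8 84. ]
```

View pics/k.png

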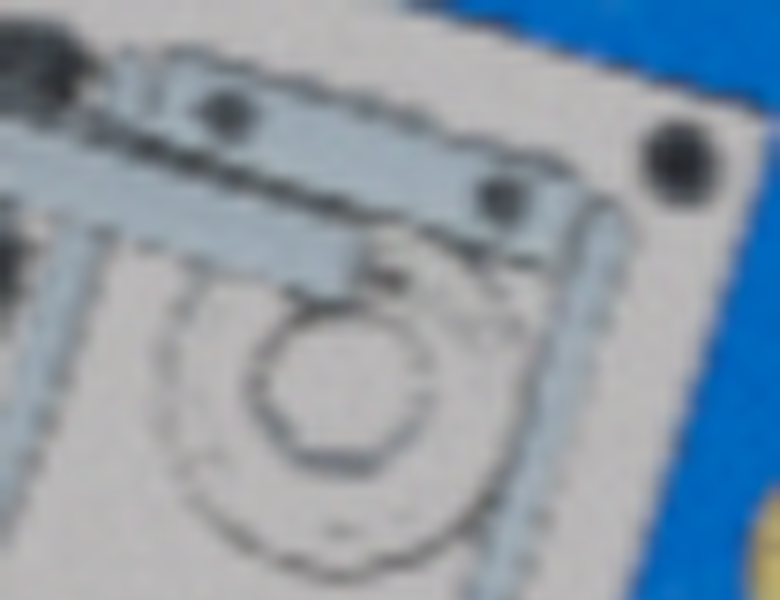

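```bash
python3 - <<'E'
from h import *
for n,u,z in(("guideL in",(103,240),.018),("guideL in2",(50,390),.018),("guideR out",(628,250),.018),("guideR out2",(560,480),.018),("ringL",(160,375),.026),("ringR",(533,400),.026),("bore",(345,385),.026)):
    print(n,(st(world("top",(222+u[0]/15-.45,168+u[1]/15-.45),z))*1e3).round(1))
E
```

```text
guideL in [10.2 28.4]
guideL in2 [-10.  29.]
guideR out [ 28.7 -35.5]
guideR out2 [ -1.8 -35.9]
ringL [-4.7 15.6]
ringR [  6.2 -30. ]
bore [ 1.  -6.9]
```

```bash
python3 -c "
from h import *
tcp();print(workorder.hand_in())"
```

```text
clk 8.47 stage xy [-183.8  145.4] z 189.6 yaw err deg -0.82 F [-0.1 -1.2 -1.1] w 0.658 tilt [-0.001  0.033]
the job is handed in; nothing more can be done
None
```

The ring gauge is seated against the end fence with the toe clamping it. I handed the job in at about 8.5 s of the 32 s allowed; the hand-in reports no verdict.

**What was done:** The left finger held the treadle down with about 6–12 N while the right finger pushed the gauge up the lane. At the fence the push force jumped to about 22 N. I backed the pusher off first, then let the treadle up and moved the arm clear.

**Last checks:**
- **Along the lane:** the gauge centre measured about -0.7 to +1 mm from the seat, within the 3 mm limit. One network reading put it at 25 mm instead; the picture contradicts that, so I ignored it.
- **Clamp:** in the final pictures the toe lies over the gauge's far rim and the gauge looks flat. I did not measure the clip angle or the clamping force.
- **Across the lane:** this is the tightest margin. The gauge rests against the right guide, and the camera puts its centre about 7 mm off, right at the 7 mm limit. The guides measured where the task says, which allows at most about 5.5 mm, so I took the reading as about 1.5 mm camera error.
- **Surroundings:** the bystanders in the later pictures (V-block, flange and plug gauge) had not visibly moved. The gauge block and hex key were out of those views. The robot was touching nothing at hand-in.

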